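# Slide the bamboo bowl into the acrylic box and close the flap

## Robot

A 6-joint arm with a two-finger parallel gripper is mounted at the origin on the work surface. World frame = base frame: x ahead of the robot, y to its left, z up, the work surface at z = 0. Lengths are in m, angles in degrees, forces in N, time in s.
With the tool pointing down it reaches from about 0.375 to 0.9 m from the base axis. Payload 3.1 kg.
Tool frame: the origin (TCP) lies on the centre line of the jaws, within the pads' length; the fingertips stand 19 mm ahead of it and the grasp point (between the pads) is the TCP; z points along the fingers, y is the direction in which the jaws open and shut (so a half turn about z gives the same grasp; the last joint's range is limited). The gripper opens to 87 mm and grips with 3 to 60 N. Pads are 19 mm wide; open, the fingers measure 117 mm over their backs; the gripper's body (75 mm by 190 mm) begins 51 mm behind the grasp point.
Start: joints at [64.544, 30.224, 82.088, -0, 67.689, -10.227], TCP at [0.164, 0.603, 0.207] pointing down, gripper open.
Joint ranges: [-176.69, 176.69], [-43.24, 126.21], [12.49, 139.97], [-82, 262], [0, 151.66], [-163.58, 163.58]. Speed limits (degrees/s): [159.86, 159.86, 180, 180, 180, 180].

## Interface

Orientations are given as a 3x3 rotation matrix whose columns are the frame's x, y, z axes.
In Python, from rig import bot gives the robot as it stands.
- The arm moves only by the tool carry_out, never from a script. Its argument "targets" is a list of rows, each a list of 6 numbers: the shift along the tool's x, y, z each as a share of 200 mm, from -1 to 1, then the turn, a rotation vector about the tool's x, y, z each as a share of pi/2 rad, from -1 to 1. In form: [[dx, dy, dz, ax, ay, az], ...]. A call has 1 to 20 rows; each row is the pose to reach, as a shift and turn from the pose measured when the call began, along the tool's axes at that moment; what a row does not reach only later rows make up. A row lasts 1/8 s, in which the tool goes at most 62.5 mm and 10.7 degrees, less where a joint would pass 70% of its speed; a pose out of reach is approached as far as the arm can. A call with a number of a shift or a turn outside -1 to 1 is refused whole. A call with a gripper value outside its range is refused whole. "jaw" is the gripper's target within -1 to 1 (fully open at 1, half-way at 0, shut at -1), set as the call begins (left out, the last holds). The fingers move at their own pace and stop on an object; the grip force is fixed at half the most. Time passes only in rows, so rows that repeat a pose let the fingers close. It gives the time, the measured TCP pose, the force and the opening at its end, in the units of the state.
- bot.read_state(): the state, without advancing time (a new reading comes with each control period).
- bot.capture(name): name is "scene" or "side" or "wrist"; returns the picture (420x560x3 uint8, blue, green, red); there is no depth.
- bot.camera_info(name): a dict with "camera_matrix" (3x3 intrinsics, pixels), "view" (4x4, takes a point from world to camera coordinates); the wrist camera has in their place "mount" (4x4, takes a point from camera to tool coordinates, whose origin is the TCP and whose axes are the flange's). Camera axes: x right, y down, z forward; pixel columns grow to the right and rows downward; lengths in m; the calibration is good to about 2 mm. A picture is of the moment at which its call begins: read the wrist's pose just before it. camera_info takes no time and is no camera call.
- bot.hand_in(): hands the job in, once; it reports no verdict.
The state is a dict: "time_s": time; "joint_positions": joint angles; "qvel": joint speeds; "tau": joint torques, N m; "position": TCP position; "tcp_rot": TCP orientation; "force": force on the tool from outside, world axes, zero at the start; "moment": the same for the moment, N m; "opening": opening from 0.0 (shut) to 1.0 (fully open).
Only numpy, scipy, OpenCV 4.12 (cv2) and the standard library are available. Lean on these libraries where they do the work, as an engineer would, in place of code of your own. Each camera call takes 0.05 s, during which the arm holds its last target.

## Task

Put the bamboo bowl away in the clear acrylic box without picking anything up: with the fingertips, gently push it along the table, upright and without gripping or lifting it, through the open flap until it rests against the back wall of the box. Then push the flap fully shut. Do not move the flask, the spoon or the fork.

Things in the scene. Friction and masses are not known exactly. Their poses are not given: they have to be found in the camera images.
- bowl: round bamboo bowl, empty, loose, about 130 g (hidden, 90 to 180 g); 110 mm across at the rim, 55 mm high, foot 74 mm across, wall 5 mm; origin at the centre of its underside, z up
- box: clear acrylic box standing fixed on the table, open above, 158 mm deep (x) by 168 mm wide (y) outside, 70 mm high, walls 4 mm; inside 150 mm deep by 160 mm wide. Its floor is a film level with the table, so a bowl slides in over no step. Origin on the table at the centre of the inside; its x axis points from the open front (x = -75 mm) to the back wall (inner face x = +75 mm), y to the left as seen looking in. The front is closed only by the flap
- box_back (a point): middle of the foot of the inner face of the back wall; same axes as the box
- flap (a joint): hinge angle of the flap, a clear acrylic panel 164 mm long, 66 mm high (2 to 68 mm above the table), 4 mm thick, that closes the box's front; the hinge is upright at the box's front right corner (box x -75, y -82 mm). 0 = shut across the front, 1.57 = standing straight out in front of the hinge, 2.0 = fully open; it starts at 1.5 to 1.9. It turns easily (friction about 0.02 N m) and stays where it is left. Shut, it is pushed from outside towards the box's +x
- flap_hinge (a point): hinge axis of the flap, 35 mm above the table (upright axis)
- flap_edge (a point): free edge of the flap, on its outer face, 35 mm above the table, 164 mm from the hinge. A white knob 16 mm across stands 14 mm out from the outer face, 30 mm above the table and 140 mm from the hinge
- flask: bystander: purple flask with a lilac flip-top lid, 73 mm across, 233 mm high over its loop, standing loose; origin at the centre of its underside
- spoon: bystander: white plastic spoon 170 mm long lying loose on the table along its x axis, up to 13 mm high, its bowl to +x
- fork: bystander: steel fork 195 mm long, 24 mm wide, 4 mm thick, lying loose on the table along its x axis, tines to +x
Things that resemble listed ones, but are neither listed nor needed, are in the scene too. Of the things like the box, leave any that is purple; of the rest the smaller one is meant. Leave any black or blue look-alike of the bowl alone.

How it is judged (in metres and radians):
On the way, in this order (a step that is already met when the one before it is completed fails the run):
1. the bowl has been pushed in along the table and rests against the back wall, the flap still open (x of bowl in the frame of box above 0.011 m and y of bowl in the frame of box between -0.035 and 0.035 m and height (world z) of bowl below 0.006 m and value of joint flap above 0.5 rad), for 0.2 s.
2. the flap has been pushed shut (value of joint flap below 0.06 rad), for 0.2 s.
At the end, for the whole second after the job is handed in: The flap is shut to within 0.06 rad (10 mm at its free edge); the bowl stands upright at rest on the table inside the box, its rim within 9 mm of the back wall; flask, spoon and fork are within 20 mm of where they were (value of joint flap below 0.06 rad and x of bowl in the frame of box above 0.011 m and y of bowl in the frame of box between -0.035 and 0.035 m and height (world z) of bowl below 0.006 m and angle between each of bowl, flask's own z axis and vertical below 0.1 rad and linear speed of bowl below 0.01 m/s and distance of each of flask, spoon, fork from where it was at the start of the episode below 0.02 m); the robot touches nothing.
It fails at once if the bowl is lifted off the table (over 12 mm) (height (world z) of bowl above 0.012 m).
It fails at once if the bowl is tipped (over 0.35 rad) (angle between bowl's own z axis and vertical above 0.35 rad).
It fails at once if the bowl is gripped or rammed (over 35 N from the fingers) (contact force between the fingers and bowl above 35 N).
It fails at once if the flask is moved or tipped (distance of flask from where it was at the start of the episode above 0.02 m or angle between flask's own z axis and vertical above 0.3 rad).
It fails at once if the spoon or the fork is moved (distance of any of spoon, fork from where it was at the start of the episode above 0.02 m).
It also fails if it takes over 72 s, if anything falls off the work surface, if the arm or the gripper's body presses on something with over 40 N, if the wrist force passes 120 N, or if a joint passes its speed limit or range.

## Working session

There is one attempt and no reset: what is moved stays moved. The work goes in short steps, Python scripts to look and compute and a tool call to move; the robot and the scene stay as the last step left them, time stands still between calls to the robot, and variables do not carry over. Pictures are saved under pics/ and viewed, and the job is handed in when it is done.

Besides the shell and the picture viewer there is one more tool, called after "Call:" as name(argument=value, ...) on one line, values as JSON. carry_out: Moves the arm, as the interface text tells. Shift numbers are shares of 200 mm and turn numbers shares of pi/2 rad, none past 1 either way. Its arguments: {"type":"object","properties":{"targets":{"type":"array"},"jaw":{"type":"number"}},"required":["targets"]}

```bash
ls; mkdir -p pics; python3 - <<'E'
from rig import bot
import cv2
s=bot.read_state();print(s)
for n in("scene","side","wrist"):
    cv2.imwrite(f"pics/a_{n}.png",bot.capture(n)); print(n,bot.camera_info(n))
E
```

```text
pics
{'time_s': 0.0, 'joint_positions': array([ 6.45450283e+01,  3.02782438e+01,  8.21575072e+01, -1.15577107e-03,
        6.76882342e+01, -1.02266443e+01]), 'qvel': array([-0.04821474, -0.09978447, -0.00485039, -0.04599793,  0.06836971,
        0.00313901]), 'tau': array([-3.19751489e-04, -4.40042675e+01, -1.76589632e+01,  6.32145884e-02,
        5.85199194e-02, -1.77932811e-04]), 'position': array([0.16379937, 0.60235296, 0.20577319]), 'tcp_rot': array([[-9.64888599e-01,  2.62657873e-01, -9.13218850e-04],
       [ 2.62659206e-01,  9.64886673e-01, -1.96190132e-03],
       [ 3.65843870e-04, -2.13288155e-03, -9.99997658e-01]]), 'force': array([0.27423955, 0.71424642, 0.08230178]), 'moment': array([-0.04991576,  0.01224476, -0.00739504]), 'opening': 1.0055148693950353}
scene {'camera_matrix': array([[512.59940183,   0.        , 283.38881378],
       [  0.        , 512.59940183, 209.2073945 ],
       [  0.        ,   0.        ,   1.        ]]), 'view': array([[ 0.87359415,  0.48665205, -0.00174293, -0.43138941],
       [ 0.37534657, -0.67605946, -0.63408088, -0.13638832],
       [-0.30
[... 372 characters left out ...]
87387, -0.48544243, -0.80207819,  0.20814396],
       [ 0.45534045,  0.66035583, -0.59715597,  1.45568881],
       [ 0.        ,  0.        ,  0.        ,  1.        ]])}
wrist {'camera_matrix': array([[297.45087514,   0.        , 286.27101681],
       [  0.        , 297.45087514, 211.55175532],
       [  0.        ,   0.        ,   1.        ]]), 'mount': array([[ 5.01784651e-04, -9.55286419e-01, -2.95681597e-01,
         8.16059659e-02],
       [ 9.99999864e-01,  4.36475142e-04,  2.86882269e-04,
        -8.46080307e-04],
       [-1.44997069e-04, -2.95681700e-01,  9.55286507e-01,
        -1.78668321e-01],
       [ 0.00000000e+00,  0.00000000e+00,  0.00000000e+00,
         1.00000000e+00]])}
```

View pics/a_scene.png

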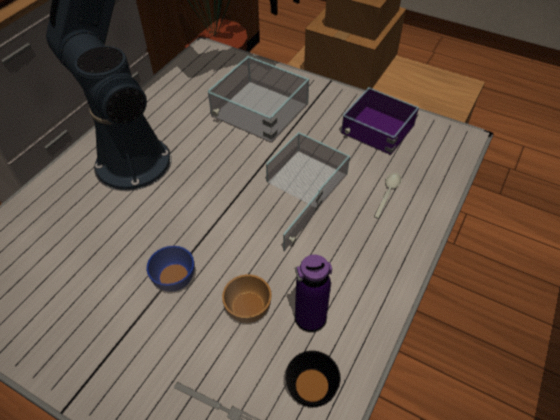

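View pics/a_side.png

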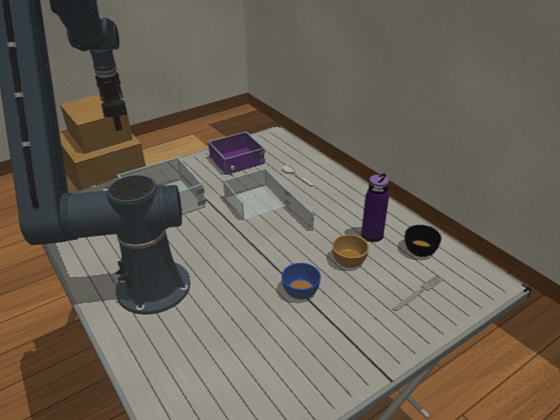

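View pics/a_wrist.png

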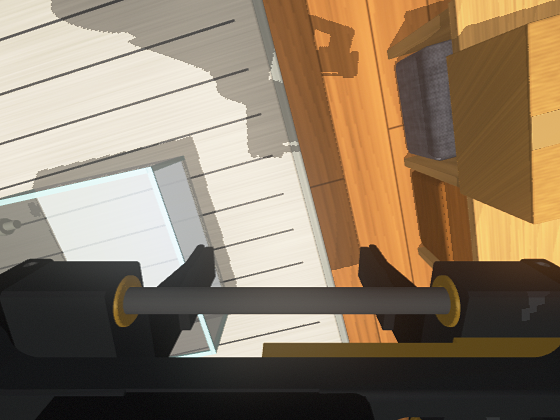

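Candidates. Boxes in scene: clear (260,97), purple (380,120) and clear with open flap (308,172). The last is the smaller clear one, so it is the one meant. Bowls: blue (171,268), black (313,380) and bamboo (247,298). The bamboo one is meant. I'll confirm both in an enlarged crop.

```bash
cat > h.py <<'E'
import numpy as np,cv2
from rig import bot
def cam(n,s=None):
    c=bot.camera_info(n);K=c["camera_matrix"]
    if n=="wrist":
        s=s or bot.read_state();T=np.eye(4);T[:3,:3]=s["tcp_rot"];T[:3,3]=s["position"]
        V=np.linalg.inv(T@c["mount"])
    else: V=c["view"]
    return K,V
def ray(n,px,C=None):
    K,V=C or cam(n);R=V[:3,:3];o=-R.T@V[:3,3];d=R.T@np.linalg.solve(K,[px[0],px[1],1.]);return o,d/np.linalg.norm(d)
def onz(n,px,z=0,C=None):
    o,d=ray(n,px,C);return o+d*(z-o[2])/d[2]
def tri(rs):
    A=np.zeros((3,3));b=np.zeros(3)
    for o,d in rs:
        P=np.eye(3)-np.outer(d,d);A+=P;b+=P@o
    p=np.linalg.solve(A,b);return p,[np.linalg.norm((np.eye(3)-np.outer(d,d))@(p-o)) for o,d in rs]
def proj(n,p,C=None):
    K,V=C or cam(n);q=V[:3,:3]@np.asarray(p)+V[:3,3];q=K@q;return q[:2]/q[2]
E
python3 - <<'E'
import cv2
a=cv2.imread("pics/a_scene.png");b=cv2.imread("pics/a_side.png")
cv2.imwrite("pics/b1.png",cv2.resize(a[120:340,200:400],None,fx=3.9,fy=2.7 if 0 else 2.7,interpolation=cv2.INTER_CUBIC)[:600,:800])
cv2.imwrite("pics/c1.png",cv2.resize(a[125:260,230:380],None,fx=4.4,fy=4.4,interpolation=cv2.INTER_CUBIC))
cv2.imwrite("pics/c2.png",cv2.resize(b[160:240,210:330],None,fx=6,fy=6,interpolation=cv2.INTER_CUBIC))
E
```

```text
(no output)
```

View pics/c1.png

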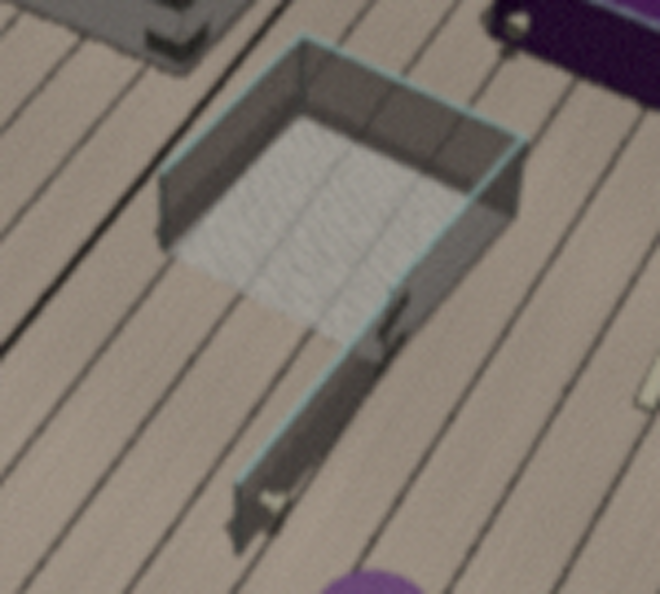

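View pics/c2.png

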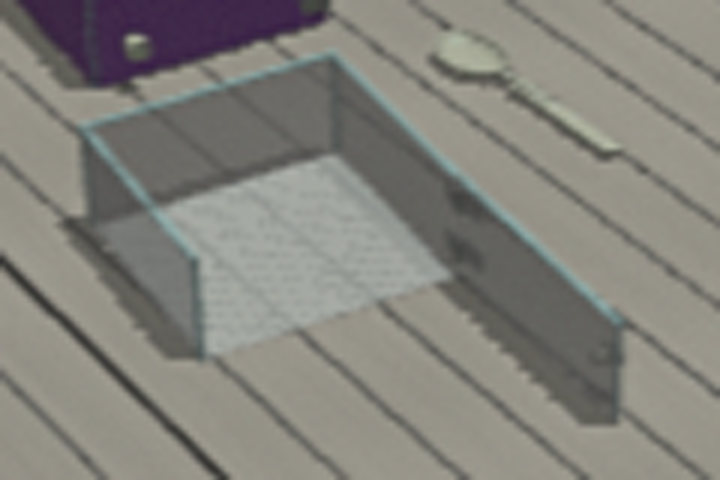

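View pics/b1.png

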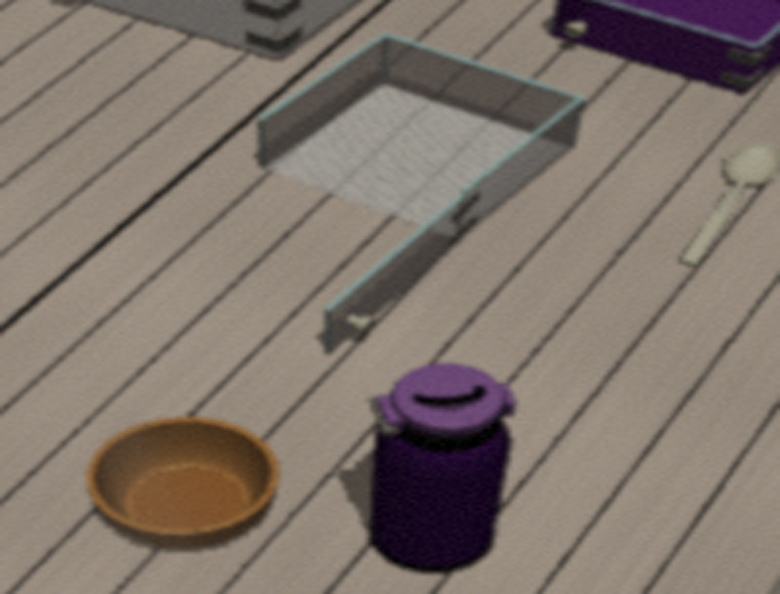

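```bash
cat > m.py <<'E'
from h import *
a=lambda x,y:(230+x/4.4-.4,125+y/4.4-.4)
b=lambda x,y:(210+x/6-.4,160+y/6-.4)
P={}
for k,p,q in [("BL",(303,36),(85,128)),("BR",(527,140),(333,53)),("FL",(162,170),(195,258)),("FLb",(165,248),(202,357)),("edge",(238,484),(622,322)),("edgeb",(238,552),(618,422))]:
    P[k],e=tri([ray("scene",a(*p)),ray("side",b(*q))]);print(k,P[k].round(4),np.round(e,4))
for k1,k2 in [("BL","BR"),("BL","FL")]:
    d=P[k1]-P[k2];print(k1,k2,np.linalg.norm(d[:2]),np.degrees(np.arctan2(d[1],d[0])))
# bowls by colour
for n in("scene","side"):
    im=cv2.imread(f"pics/a_{n}.png");hsv=cv2.cvtColor(im,cv2.COLOR_BGR2HSV)
    m=cv2.inRange(hsv,(8,110,60),(25,255,255));m[:200]=0
    cs,_=cv2.findContours(m,cv2.RETR_EXTERNAL,cv2.CHAIN_APPROX_NONE)
    for c in cs:
        if cv2.contourArea(c)>150: print(n,cv2.boundingRect(c),cv2.contourArea(c),cv2.fitEllipse(c))
E
python3 m.py
```

```text
BL [0.3903 0.2737 0.0657] [0.0006 0.0006]
BR [0.5545 0.2597 0.0641] [0.0012 0.0012]
FL [0.3732 0.1235 0.0676] [0.0002 0.0002]
FLb [ 0.3736  0.1231 -0.001 ] [0.0004 0.0004]
edge [ 0.5278 -0.059   0.0662] [0.0009 0.0009]
edgeb [ 0.5272 -0.0583 -0.0009] [0.0001 0.0001]
BL BR 0.16476560319468372 175.1075315868877
BL FL 0.1512139908131957 83.51553081036681
scene (0, 381, 57, 39) 1063.0 ((17.79553985595703, 406.0337829589844), (30.620698928833008, 64.66073608398438), 114.67105865478516)
scene (296, 369, 32, 33) 778.0 ((311.49810791015625, 385.1866760253906), (30.916255950927734, 32.107398986816406), 135.17352294921875)
scene (222, 274, 49, 47) 1667.0 ((246.6179656982422, 296.709716796875), (44.50224304199219, 48.01924514770508), 82.30753326416016)
scene (160, 265, 27, 18) 321.0 ((172.78472900390625, 273.5335693359375), (15.630859375, 26.775447845458984), 70.58427429199219)
scene (369, 200, 191, 220) 29478.5 ((479.4162902832031, 324.79937744140625), (153.53582763671875, 275.8623352050781), 23.72629165649414)
side (358, 391, 41, 29) 260.0 ((378.09686279296875, 408.8497314453125), (10.018301963806152, 46.433773040771484), 52.134498596191406)
side (390, 273, 170, 147) 13115.5 ((494.82391357421875, 367.2987365722656), (128.8004608154297, 183.40762329101562), 52.719482421875)
side (333, 235, 36, 32) 869.0 ((350.09869384765625, 249.67918395996094), (31.865060806274414, 35.220699310302734), 97.50100708007812)
side (0, 200, 129, 220) 15537.5 ((45.599212646484375, 347.7833557128906), (105.88966369628906, 257.06451416015625), 162.34498596191406)
```

```bash
cat >> m.py <<'E'
print('---')
from scipy.optimize import least_squares
L={"BL":(.079,.084),"BR":(.079,-.084),"FL":(-.075,.084)}
def f(v):
    c,s=np.cos(v[2]),np.sin(v[2])
    return np.concatenate([np.array([v[0]+c*x-s*y,v[1]+s*x+c*y])-P[k][:2] for k,(x,y) in L.items()])
r=least_squares(f,[.46,.2,1.47]);bx,by,th=r.x;print("box",r.x,np.degrees(th),np.round(r.fun,4))
R=np.array([[np.cos(th),-np.sin(th)],[np.sin(th),np.cos(th)]])
tob=lambda p:R.T@(np.asarray(p)[:2]-[bx,by])
tow=lambda p:R@np.asarray(p)+[bx,by]
hin=tow((-.075,-.082));print("hinge",hin,"edge in box",tob(P["edge"]),np.linalg.norm(P["edge"][:2]-hin))
e=tob(P["edge"])-np.array([-.075,-.082]);print("flap",np.degrees(np.arctan2(-e[0],e[1])))
for n,roi in(("scene",(215,265,60,65)),("side",(325,225,50,50))):
    im=cv2.imread(f"pics/a_{n}.png");hsv=cv2.cvtColor(im,cv2.COLOR_BGR2HSV)
    m=cv2.inRange(hsv,(8,100,40),(25,255,255));k=np.zeros_like(m);x,y,w,h=roi;k[y:y+h,x:x+w]=255;m&=k
    c=max(cv2.findContours(m,cv2.RETR_EXTERNAL,cv2.CHAIN_APPROX_NONE)[0],key=cv2.contourArea)[:,0,:].astype(float)
    x,y,w,h=cv2.boundingRect(c.astype(np.int32))
    u=c[c[:,1]<y+.4*h]; Q=np.array([onz(n,p,.055)[:2] for p in u])
    g=least_squares(lambda v:np.hypot(*(Q-v[:2]).T)-v[2],[*Q.mean(0),.055])
    g2=least_squares(lambda v:np.hypot(*(Q-v[:2]).T)-.0555,Q.mean(0))
    print(n,(x,y,w,h),g.x.round(4),g2.x.round(4),"inbox",tob(g2.x))
E
python3 m.py|sed -n '/---/,$p'
```

```text
---
box [0.46449912 0.18870536 1.47299603] 84.39645597945616 [-0.0017  0.0018  0.0013 -0.0006  0.0003 -0.0012]
hinge [0.53878393 0.10605691] edge in box [-0.24030435 -0.08715569] 0.16538472731239032
flap 91.78642509717378
scene (222, 274, 50, 48) [ 0.5325 -0.2366  0.0528] [ 0.5342 -0.2396] inbox [-0.41947189 -0.1111463 ]
side (332, 234, 37, 33) [ 0.5282 -0.2374  0.0533] [ 0.5266 -0.2396] inbox [-0.42023115 -0.10366209]
```

```bash
cat >> m.py <<'E'
print('===')
for n,z in [("scene",0),("side",0)]:
    im=cv2.imread(f"pics/a_{n}.png");hsv=cv2.cvtColor(im,cv2.COLOR_BGR2HSV)
    m=cv2.inRange(hsv,(120,80,15),(155,255,255))
    for c in cv2.findContours(m,cv2.RETR_EXTERNAL,cv2.CHAIN_APPROX_NONE)[0]:
        if cv2.contourArea(c)>300: print(n,cv2.boundingRect(c))
def show(k,p): print(k,np.round(p,4),"inbox",tob(p).round(4))
show("spoon handle sc",onz("scene",(377,216))[:2]);show("spoon tip",onz("scene",(393,175))[:2])
show("fork",onz("scene",(176,386))[:2]);show("fork tines",onz("side",(438,280))[:2]);show("fork",onz("side",(395,307))[:2])
show("black",onz("scene",(313,368),.055)[:2]);show("blue",onz("scene",(171,262),.055)[:2])
E
python3 m.py|sed -n '/===/,$p'
python3 - <<'E'
import cv2
a=cv2.imread("pics/a_scene.png");b=cv2.imread("pics/a_side.png")
A=cv2.resize(a[245:340,280:345],None,fx=5,fy=5,interpolation=2);B=cv2.resize(b[165:260,350:415],None,fx=5,fy=5,interpolation=2)
cv2.imwrite("pics/f1.png",cv2.hconcat([A,B]))
E
```

```text
===
scene (295, 278, 35, 52)
scene (297, 255, 34, 28)
scene (342, 113, 74, 41)
scene (346, 90, 69, 45)
side (362, 189, 27, 50)
side (226, 150, 38, 24)
side (211, 133, 50, 25)
spoon handle sc [0.6883 0.1541] inbox [-0.0126 -0.2261]
spoon tip [0.6708 0.3122] inbox [ 0.1431 -0.1933]
fork [ 0.4988 -0.4643] inbox [-0.6465 -0.0979]
fork tines [ 0.6786 -0.4529] inbox [-0.6176 -0.2757]
fork [ 0.5026 -0.4561] inbox [-0.638  -0.1009]
black [ 0.7365 -0.3139] inbox [-0.4736 -0.3198]
blue [ 0.3346 -0.2481] inbox [-0.4474  0.0866]
```

View pics/f1.png

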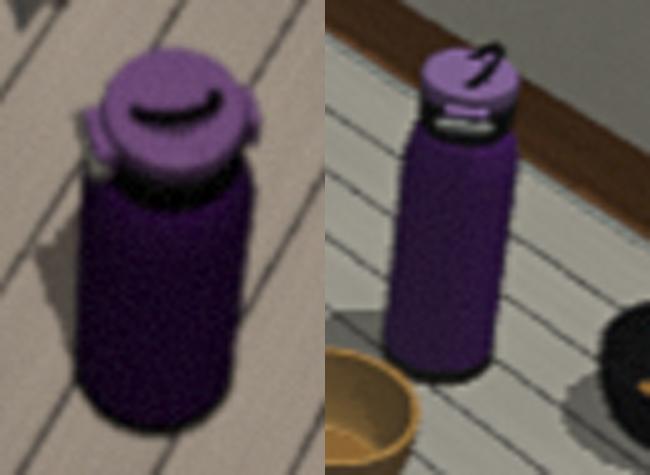

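```bash
cat >> m.py <<'E'
print('###')
for n,p in (("scene",(311,331.4)),("side",(372,241.4))):
    o,d=ray(n,p);q=onz(n,p);h=d[:2]/np.linalg.norm(d[:2]);show("flask "+n,q[:2]+.0365*h)
E
python3 m.py|sed -n '/###/,$p'
```

```text
###
flask scene [ 0.6726 -0.1868] inbox [-0.3534 -0.2438]
flask side [ 0.6705 -0.1898] inbox [-0.3566 -0.242 ]
```

```bash
cat >> h.py <<'E'
from scipy.spatial.transform import Rotation as Ro
def plan(*T):
    "T: (x,y,z,yaw deg of tool y)"
    s=bot.read_state();R0=s["tcp_rot"];print("t",s["time_s"],"pos",s["position"].round(4),"yaw",np.degrees(np.arctan2(R0[1,1],R0[0,1])).round(1),"F",s["force"].round(1),"open",round(s["opening"],3))
    for x,y,z,w in T:
        w=np.radians(w);Y=np.array([np.cos(w),np.sin(w),0]);Z=np.array([0,0,-1.]);G=np.c_[np.cross(Y,Z),Y,Z]
        d=R0.T@(np.array([x,y,z])-s["position"])/.2;v=Ro.from_matrix(R0.T@G).as_rotvec()/(np.pi/2)
        print(np.round(d,3).tolist()+np.round(v,3).tolist())
E
python3 -c "
from h import *
plan((.33,.45,.21,60),(.38,.32,.21,40))"
```

```text
t 0.15 pos [0.1639 0.6025 0.206 ] yaw 74.8 F [ 0.8  0.3 -0.4] open 1.0
[-1.002, -0.517, -0.019, -0.001, -0.0, 0.164]
[-1.414, -1.079, -0.019, -0.001, 0.0, 0.386]
```

Call:
carry_out(targets=[[-0.3,-0.2,0,0,0,0.1],[-0.6,-0.5,0,0,0,0.2],[-0.8,-0.8,0,0,0,0.3],[-1,-1,0,0,0,0.36],[-1,-1,0,0,0,0.36]], jaw=0.4)

```text
time_s: 0.78
position: [0.3048, 0.3544, 0.2061]
tcp_rot: [[-0.672, 0.74, -0.001], [0.74, 0.672, -0.002], [-0.001, -0.003, -1.0]]
force: [0.7, -0.1, 0.4]
opening: 0.704
```

```bash
python3 -c "
from h import *
s=bot.read_state();cv2.imwrite('pics/w1.png',bot.capture('wrist'))
import pickle;pickle.dump(s,open('w1.pkl','wb'))
plan((.45,.16,.25,26),(.45,0,.25,26),(.45,-.1,.25,26))"
```

```text
t 0.825 pos [0.3059 0.352  0.206 ] yaw 42.2 F [-0.6 -2.6 -0.6] open 0.702
[-1.196, -0.112, -0.215, -0.002, 0.003, 0.18]
[-1.788, -0.65, -0.211, -0.002, 0.003, 0.18]
[-2.159, -0.986, -0.208, -0.002, 0.003, 0.18]
```

View pics/w1.png

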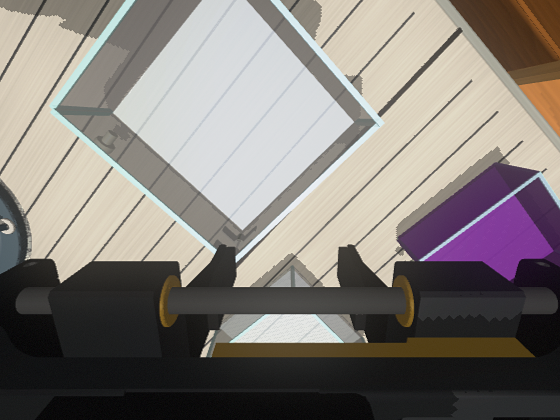

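This view shows the bigger clear box (220,110) and the purple one (480,230). The target box is mostly hidden under the jaws, so I'm moving on past it.

Call:
carry_out(targets=[[-0.3,-0.1,-0.1,0,0,0.1],[-0.6,-0.1,-0.2,0,0,0.18],[-0.9,-0.1,-0.2,0,0,0.18],[-1,-0.3,-0.2,0,0,0.18],[-1,-0.6,-0.2,0,0,0.18],[-1,-0.6,-0.2,0,0,0.18]])

```text
time_s: 1.58
position: [0.3468, 0.1218, 0.2463]
tcp_rot: [[-0.435, 0.9, -0.006], [0.9, 0.435, -0.006], [-0.003, -0.008, -1.0]]
force: [0.8, 0.5, -0.2]
opening: 0.701
```

```bash
python3 -c "
from h import *
plan((.45,0,.25,10),(.45,-.1,.25,0),(.44,-.15,.25,0))"
```

```text
t 1.575 pos [0.3468 0.1218 0.2463] yaw 25.8 F [ 0.8  0.5 -0.2] open 0.701
[-0.773, 0.199, -0.018, -0.005, 0.002, 0.176]
[-1.223, -0.019, -0.015, -0.005, 0.003, 0.287]
[-1.426, -0.172, -0.013, -0.005, 0.003, 0.287]
```

Call:
carry_out(targets=[[-0.2,0.1,0,0,0,0.1],[-0.5,0.15,0,0,0,0.2],[-0.8,0.1,0,0,0,0.28],[-1,0,0,0,0,0.28],[-1,0,0,0,0,0.28]])

```text
time_s: 2.2
position: [0.4355, -0.0608, 0.2468]
tcp_rot: [[-0.006, 1.0, -0.005], [1.0, 0.006, -0.007], [-0.007, -0.005, -1.0]]
force: [-0.3, 0.5, -0.3]
opening: 0.699
```

```bash
python3 -c "
from h import *
import pickle
s=bot.read_state();cv2.imwrite('pics/w2.png',bot.capture('wrist'));pickle.dump(s,open('w2.pkl','wb'))
plan((.44,-.15,.25,10),(.44,-.33,.25,26),(.563,-.305,.2,26))"
```

```text
t 2.25 pos [ 0.4347 -0.059   0.2467] yaw 0.5 F [-0.3  1.2 -0.6] open 0.701
[-0.455, 0.023, -0.014, -0.004, 0.003, -0.106]
[-1.355, 0.016, -0.01, -0.005, 0.002, -0.284]
[-1.234, 0.633, 0.236, -0.005, 0.002, -0.284]
```

View pics/w2.png

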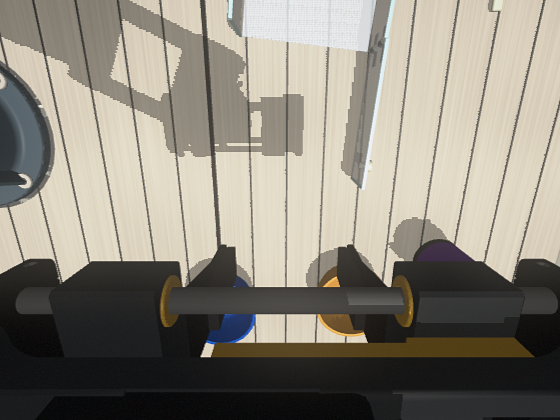

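```bash
cat > w2.py <<'E'
from h import *
import pickle
s=pickle.load(open('w2.pkl','rb'));C=cam("wrist",s)
l=onz("wrist",(241,37),0,C);r=onz("wrist",(370,51.5),0,C);print(l,r,np.linalg.norm(l-r),np.degrees(np.arctan2(*(l-r)[1::-1])))
print("flap edge",onz("wrist",(362,187),.068,C))
bx,by,th=.4645,.1887,1.473;R=np.array([[np.cos(th),-np.sin(th)],[np.sin(th),np.cos(th)]])
for p in((-.075,.08),(-.075,-.08)): print(R@p+[bx,by])
E
python3 w2.py
```

```text
[0.37553119 0.1176765  0.        ] [0.53996902 0.10222495 0.        ] 0.16516219881547775 174.63191321280408
flap edge [ 0.52709426 -0.05951567  0.068     ]
[0.37755922 0.12186961]
[0.5367947  0.10624713]
```

The box and flap agree across the views to within 4 mm: film front corners at (241,37) and (370,51), flap edge at (362,187). Next I go round behind the bowl.

Call:
carry_out(targets=[[-0.3,0,0,0,0,0],[-0.6,0,0,0,0,-0.1],[-0.9,0,0,0,0,-0.2],[-1,0,0,0,0,-0.28],[-1,0,0,0,0,-0.28]])

```text
time_s: 2.88
position: [0.437, -0.2586, 0.2475]
tcp_rot: [[-0.431, 0.902, -0.006], [0.902, 0.431, -0.005], [-0.002, -0.007, -1.0]]
force: [-0.4, -0.1, 0.3]
opening: 0.697
```

```bash
python3 -c "
from h import *
plan((.47,-.33,.25,26),(.5,-.365,.25,26),(.545,-.345,.2,26))"
```

```text
t 2.875 pos [ 0.437  -0.2586  0.2475] yaw 25.6 F [-0.4 -0.1  0.3] open 0.697
[-0.393, -0.005, -0.012, -0.005, 0.001, -0.005]
[-0.616, 0.055, -0.012, -0.005, 0.001, -0.005]
[-0.622, 0.303, 0.236, -0.005, 0.001, -0.005]
```

Call:
carry_out(targets=[[-0.3,0,0,0,0,0],[-0.6,0.05,0,0,0,0],[-0.65,0.3,0.1,0,0,0],[-0.65,0.45,0.2,0,0,0],[-0.65,0.45,0.2,0,0,0]])

```text
time_s: 3.5
position: [0.5752, -0.332, 0.2046]
tcp_rot: [[-0.435, 0.9, -0.01], [0.901, 0.435, -0.0], [0.004, -0.009, -1.0]]
force: [-0.3, 0.0, -0.7]
opening: 0.699
```

```bash
python3 -c "
from h import *
import pickle
s=bot.read_state();cv2.imwrite('pics/w3.png',bot.capture('wrist'));pickle.dump(s,open('w3.pkl','wb'))
plan((.578,-.337,.03,26))"
```

```text
t 3.55 pos [ 0.5745 -0.3335  0.2059] yaw 25.7 F [-0.   0.2  0. ] open 0.702
[-0.025, 0.016, 0.879, -0.006, -0.001, -0.003]
```

View pics/w3.png

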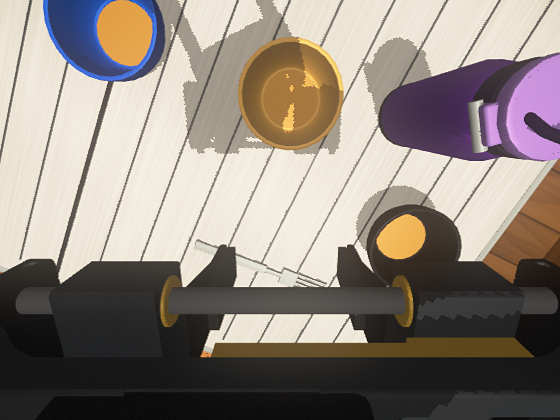

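```bash
cat > bowl.py <<'E'
from h import *
import pickle,sys
def bowl(img,s,y1=255):
    C=cam("wrist",s);hsv=cv2.cvtColor(img,cv2.COLOR_BGR2HSV)
    m=cv2.inRange(hsv,(10,120,40),(25,255,255));m[y1:]=0
    c=max([c for c in cv2.findContours(m,cv2.RETR_EXTERNAL,cv2.CHAIN_APPROX_NONE)[0]],key=lambda c:cv2.contourArea(c) if abs(cv2.boundingRect(c)[0]+cv2.boundingRect(c)[2]/2-290)<150 else 0)
    Q=np.array([onz("wrist",p,.055,C)[:2] for p in cv2.convexHull(c)[:,0,:].astype(float)])
    g=least_squares(lambda v:np.hypot(*(Q-v[:2]).T)-v[2],[*Q.mean(0),.055],loss='soft_l1',f_scale=.002)
    return g.x,cv2.boundingRect(c)
from scipy.optimize import least_squares
if __name__=="__main__":
    print(bowl(cv2.imread('pics/w3.png'),pickle.load(open('w3.pkl','rb'))))
    C=cam("wrist",pickle.load(open('w3.pkl','rb')))
    for p in((196,242),(325,285)):print("fork",onz("wrist",p,0,C))
E
python3 bowl.py
```

```text
(array([ 0.53159767, -0.23677847,  0.05411412]), (238, 37, 105, 113))
fork [ 0.49517737 -0.4611909   0.        ]
fork [ 0.68848544 -0.4420787   0.        ]
```

```bash
python3 -c "
from h import *
plan((.578,-.337,.1,29),(.578,-.337,.034,29))"
```

```text
t 3.55 pos [ 0.5745 -0.3335  0.2059] yaw 25.7 F [-0.   0.2  0. ] open 0.702
[-0.024, 0.013, 0.529, -0.006, -0.001, -0.036]
[-0.025, 0.016, 0.859, -0.006, -0.001, -0.036]
```

Call:
carry_out(targets=[[-0.02,0.01,0.25,-0.005,0,-0.035],[-0.02,0.01,0.5,-0.005,0,-0.035],[-0.02,0.015,0.7,-0.005,0,-0.035],[-0.025,0.015,0.8,-0.005,0,-0.035],[-0.025,0.015,0.86,-0.005,0,-0.035],[-0.025,0.015,0.86,-0.005,0,-0.035],[-0.025,0.015,0.86,-0.005,0,-0.035]])

```text
time_s: 4.42
position: [0.5788, -0.3379, 0.0356]
tcp_rot: [[-0.483, 0.876, 0.001], [0.876, 0.483, -0.001], [-0.001, 0.0, -1.0]]
force: [-0.2, 0.1, 0.4]
opening: 0.698
```

```bash
python3 -c "
from h import *
cv2.imwrite('pics/s4.png',bot.capture('scene'))
cv2.imwrite('pics/w4.png',bot.capture('wrist'))
plan((.578-.485*.03,-.337+.875*.03,.034,29))"
```

```text
t 4.525 pos [ 0.5787 -0.3378  0.0354] yaw 28.9 F [-0.3 -1.2 -0.9] open 0.693
[0.155, -0.002, 0.007, 0.0, 0.0, -0.001]
```

View pics/s4.png

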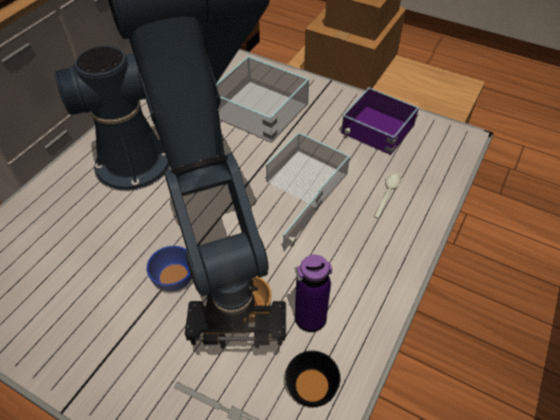

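View pics/w4.png

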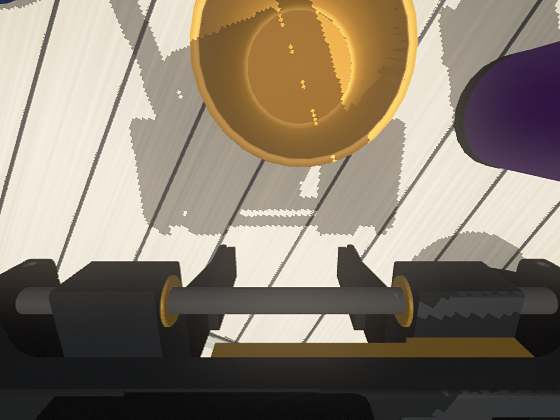

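```bash
python3 -c "
from h import *
s=bot.read_state();C=cam('wrist',s)
for p,z in(((456,112),0.005),((480,155),0.005)):
    q=onz('wrist',p,z,C);print(q,s['tcp_rot'].T@(q-s['position']))
"
```

```text
[ 0.63584204 -0.20831682  0.005     ] [0.08581632 0.11253611 0.0303765 ]
[ 0.66834541 -0.22275454  0.005     ] [0.0574787  0.13402786 0.03039925]
```

Flask clearance is about 17 mm, which agrees with the earlier estimate. Bowl rim front is at (300,165), centred between the fingers. I'll push gently.

Call:
carry_out(targets=[[0.08,0,0,0,0,0],[0.15,0,0,0,0,0],[0.2,0,0,0,0,0],[0.23,0,0,0,0,0],[0.26,0,0,0,0,0],[0.29,0,0,0,0,0],[0.32,0,0,0,0,0],[0.35,0,0,0,0,0],[0.39,0,0,0,0,0],[0.43,0,0,0,0,0],[0.43,0,0,0,0,0]])

```text
time_s: 5.9
position: [0.5365, -0.2615, 0.0353]
tcp_rot: [[-0.483, 0.875, -0.001], [0.875, 0.483, 0.0], [0.001, -0.0, -1.0]]
force: [1.1, -0.1, 0.5]
opening: 0.699
```

```bash
python3 -c "
from h import *
cv2.imwrite('pics/s5.png',bot.capture('scene'))
cv2.imwrite('pics/w5.png',bot.capture('wrist'))
plan((.578,-.337,.034,29))"
```

```text
t 6.0 pos [ 0.5371 -0.2623  0.0354] yaw 28.9 F [0.3 0.7 0.3] open 0.698
[-0.426, -0.001, 0.007, 0.0, 0.0, -0.001]
```

View pics/w5.png

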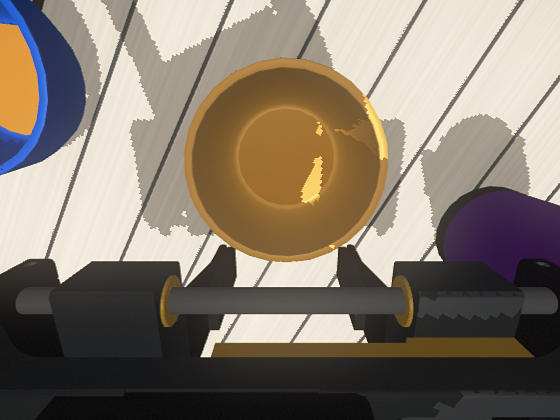

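```bash
python3 -c "
from h import *
from bowl import bowl
s=bot.read_state();g,b=bowl(cv2.imread('pics/w5.png'),s,270);print(g,b)
print('bowl in tool',s['tcp_rot'].T@(np.r_[g[:2],.0354]-s['position']))
th=np.radians(84.5);R=np.array([[np.cos(th),-np.sin(th)],[np.sin(th),np.cos(th)]]);print('in box',R.T@(g[:2]-[.465,.187]), 'goal',R@[-.26,0]+[.465,.187])
"
```

```text
[ 0.50961332 -0.21451924  0.05432678] (184, 58, 204, 204)
bowl in tool [ 5.51662178e-02 -9.93826894e-04 -6.07229826e-05]
in box [-0.39539473 -0.08289185] goal [ 0.4400801  -0.07180301]
```

Call:
carry_out(targets=[[0.03,0,0,0,0,0],[0.07,0,0,0,0,0],[0.12,0,0,0,0,0],[0.17,0,0,0,0,0],[0.22,0,0,0,0,0],[0.27,0,0,0,0,0],[0.32,0,0,0,0,0],[0.37,0,0,0,0,0],[0.42,0,0,0,0,0],[0.47,0,0,0,0,0],[0.52,0,0,0,0,0],[0.57,0,0,0,0,0],[0.62,0,0,0,0,0],[0.66,0,0,0,0,0],[0.7,0,0,0,0,0],[0.73,0,0,0,0,0],[0.75,0,0,0,0,0],[0.76,0,0,0,0,0],[0.76,0,0,0,0,0]])

```text
time_s: 8.38
position: [0.4636, -0.1291, 0.0352]
tcp_rot: [[-0.483, 0.876, 0.0], [0.876, 0.483, -0.0], [-0.0, -0.0, -1.0]]
force: [-0.3, 0.5, 1.0]
opening: 0.699
```

```bash
cat > look.py <<'E'
from h import *
from bowl import bowl
import sys
k=sys.argv[1]
s=bot.read_state();im=bot.capture('wrist');cv2.imwrite(f'pics/w{k}.png',im)
g,b=bowl(im,s,270);print(g,b)
print('bowl in tool',s['tcp_rot'].T@(np.r_[g[:2],.0354]-s['position']))
th=np.radians(84.5);R=np.array([[np.cos(th),-np.sin(th)],[np.sin(th),np.cos(th)]]);print('in box',R.T@(g[:2]-[.465,.187]))
def W(x,y,z,w): p=R@[x,y]+[.465,.187];return(*p,z,w)
E
python3 -i look.py 6 <<'E'
b=R.T@(g[:2]-[.465,.187])
plan(W(b[0]-.09,b[1],.034,29),W(b[0]-.09,0,.034,-5.5))
E
```

```text
[ 0.43678257 -0.08256614  0.05431593] (185, 61, 203, 204)
bowl in tool [ 0.05373816 -0.000972   -0.00018454]
in box [-0.27102963  0.00225075]
t 8.425 pos [ 0.4636 -0.1292  0.0352] yaw 28.9 F [0.6 1.2 0.1] open 0.7
[-0.103, -0.259, 0.006, -0.0, 0.0, -0.001]
[-0.109, -0.25, 0.006, -0.0, 0.0, 0.382]>>> >>> >>>
```

View pics/w6.png

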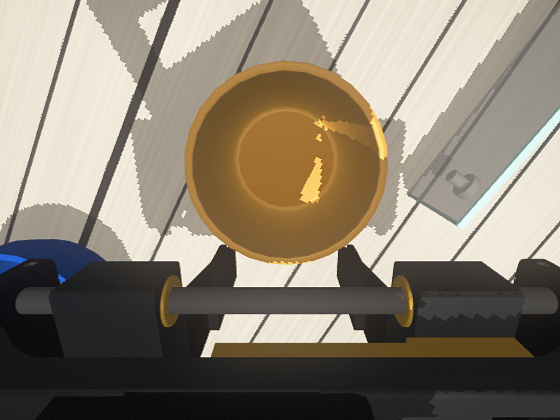

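Call:
carry_out(targets=[[-0.12,0,0,0,0,0],[-0.25,0,0,0,0,0],[-0.25,-0.1,0,0,0,0.1],[-0.23,-0.2,0,0,0,0.2],[-0.18,-0.25,0,0,0,0.3],[-0.14,-0.25,0,0,0,0.38],[-0.14,-0.25,0,0,0,0.38],[-0.14,-0.25,0,0,0,0.38]])

```text
time_s: 9.43
position: [0.4338, -0.1783, 0.0352]
tcp_rot: [[0.091, 0.996, 0.001], [0.996, -0.091, -0.001], [-0.001, 0.001, -1.0]]
force: [0.3, 0.2, 0.3]
opening: 0.703
```

```bash
python3 -i look.py 7 <<'E'
C=cam('wrist',s)
plan(W(-.2,0,.034,-5.5),W(-.1,0,.034,-5.5))
cv2.imwrite('pics/s7.png',bot.capture('scene'))
E
```

```text
[ 0.43674889 -0.08261253  0.05424321] (165, 0, 221, 195)
bowl in tool [ 0.09552132 -0.00578709 -0.00021228]
in box [-0.27107903  0.00227983]
t 9.475 pos [ 0.4339 -0.1783  0.0353] yaw -5.2 F [-0.3 -0.8 -0.1] open 0.702
[0.833, -0.016, 0.006, 0.0, 0.0, 0.003]
[1.333, -0.014, 0.005, 0.0, 0.0, 0.003]
True>>> >>> >>> >>>
```

View pics/w7.png

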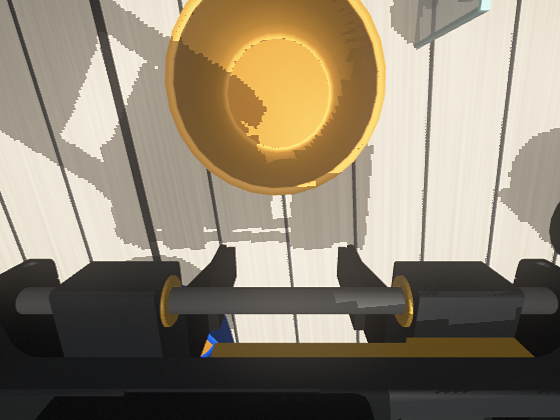

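View pics/s7.png

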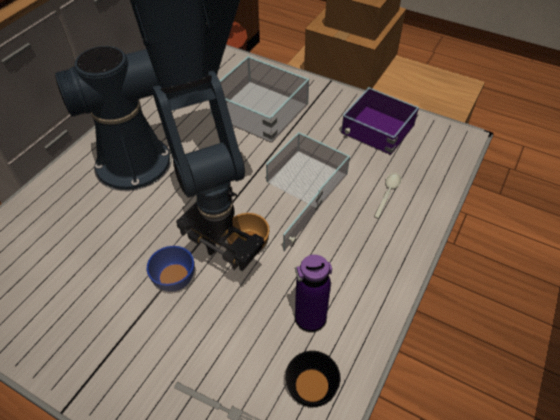

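Call:
carry_out(targets=[[0.08,-0.005,0,0,0,0],[0.15,-0.01,0,0,0,0],[0.19,-0.015,0,0,0,0],[0.22,-0.015,0,0,0,0],[0.25,-0.015,0,0,0,0],[0.29,-0.015,0,0,0,0],[0.33,-0.015,0,0,0,0],[0.38,-0.015,0,0,0,0],[0.43,-0.015,0,0,0,0],[0.48,-0.015,0,0,0,0],[0.53,-0.015,0,0,0,0],[0.58,-0.015,0,0,0,0],[0.63,-0.015,0,0,0,0],[0.68,-0.015,0,0,0,0],[0.73,-0.015,0,0,0,0],[0.77,-0.015,0,0,0,0],[0.8,-0.015,0,0,0,0],[0.82,-0.015,0,0,0,0],[0.83,-0.015,0,0,0,0],[0.83,-0.015,0,0,0,0]])

```text
time_s: 12.02
position: [0.4461, -0.0126, 0.0351]
tcp_rot: [[0.092, 0.996, 0.001], [0.996, -0.092, -0.001], [-0.001, 0.001, -1.0]]
force: [0.2, -0.5, -0.3]
opening: 0.702
```

```bash
python3 -i look.py 8 <<'E'
C=cam('wrist',s)
plan(W(-.1,0,.034,-5.5),W(-.034,0,.034,-5.5))
cv2.imwrite('pics/s8.png',bot.capture('scene'))
E
```

```text
[0.45061912 0.04061837 0.05432463] (185, 61, 204, 204)
bowl in tool [ 0.05344765 -0.00034114 -0.00030541]
in box [-0.14708607  0.00028462]
t 12.075 pos [ 0.4461 -0.0127  0.0351] yaw -5.3 F [ 0.3  0.6 -0.3] open 0.699
[0.503, 0.001, 0.005, 0.0, 0.0, 0.003]
[0.833, 0.002, 0.005, 0.0, 0.0, 0.003]
True>>> >>> >>> >>>
```

View pics/w8.png

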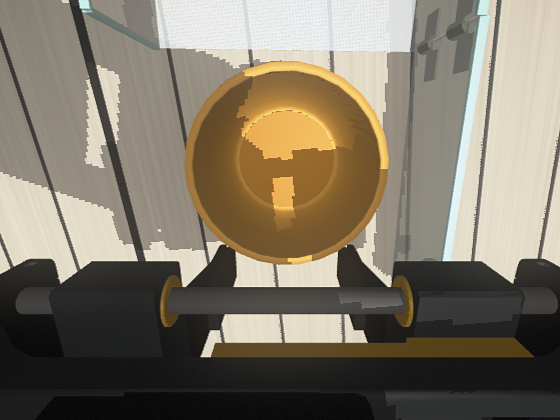

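```bash
python3 -c "
from h import *
s=bot.read_state();C=cam('wrist',s)
l=onz('wrist',(157,47.5),0,C);r=onz('wrist',(412,52),0,C)
print(l,r,np.linalg.norm(l-r),np.degrees(np.arctan2(*(l-r)[1::-1])));
for q in(l,r,(l+r)/2):print(s['tcp_rot'].T@(q-s['position']))"
```

```text
[0.374573   0.11917965 0.        ] [0.53781162 0.10162536 0.        ] 0.1641797809295919 173.86213831703725
[ 0.12485223 -0.0832782   0.0349989 ]
[0.12237028 0.08088279 0.03508122]
[ 0.12361125 -0.00119771  0.03504006]
```

Call:
carry_out(targets=[[0.03,0,0,0,0,0],[0.07,0,0,0,0,0],[0.12,0,0,0,0,0],[0.17,0,0,0,0,0],[0.22,0,0,0,0,0],[0.27,0,0,0,0,0],[0.32,0,0,0,0,0],[0.37,0,0,0,0,0],[0.42,0,0,0,0,0],[0.47,0,0,0,0,0],[0.52,0,0,0,0,0],[0.57,0,0,0,0,0],[0.62,0,0,0,0,0],[0.66,0,0,0,0,0],[0.7,0,0,0,0,0],[0.73,0,0,0,0,0],[0.75,0,0,0,0,0],[0.77,0,0,0,0,0],[0.78,0,0,0,0,0],[0.78,0,0,0,0,0]])

```text
time_s: 14.62
position: [0.4604, 0.1427, 0.035]
tcp_rot: [[0.092, 0.996, 0.0], [0.996, -0.092, -0.001], [-0.0, 0.001, -1.0]]
force: [-0.6, -0.3, 0.0]
opening: 0.696
```

```bash
python3 -i look.py 9 <<'E'
C=cam('wrist',s)
plan(W(-.034,0,.034,-5.5))
cv2.imwrite('pics/s9.png',bot.capture('scene'))
E
```

```text
[0.46488483 0.19589566 0.05422309] (185, 61, 203, 203)
bowl in tool [ 0.05342698 -0.00039972 -0.00041354]
in box [0.00884366 0.00096725]
t 14.675 pos [0.4604 0.1426 0.035 ] yaw -5.3 F [-0.4  0.1 -0.5] open 0.699
[0.053, 0.002, 0.005, 0.0, 0.0, 0.002]
True>>> >>> >>> >>>
```

View pics/w9.png

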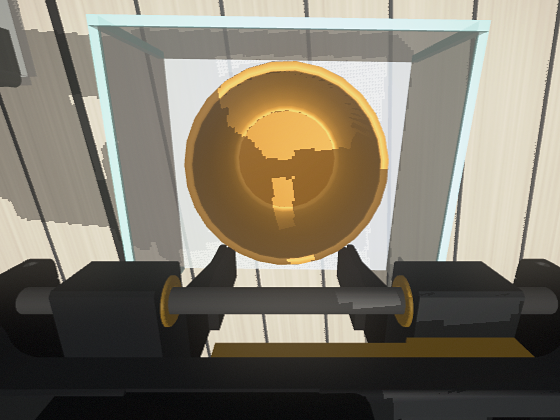

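```bash
python3 -c "
from h import *
s=bot.read_state();C=cam('wrist',s)
for p,z in(((165,58),0),((411,61),0),((90,22),.07),((490,27),.07),((285,61),.055)):
  q=onz('wrist',p,z,C);print(p,s['tcp_rot'].T@(q-s['position']))"
```

```text
(165, 58) [ 0.11875218 -0.0788389   0.03491345]
(411, 61) [0.1170988  0.0808579  0.03499416]
(90, 22) [ 0.11995033 -0.08310748 -0.03508926]
(490, 27) [ 0.11822453  0.08616465 -0.03500372]
(285, 61) [ 0.10766744 -0.0008821  -0.0200424 ]
```

Call:
carry_out(targets=[[0.015,0,0,0,0,0],[0.025,0,0,0,0,0],[0.035,0,0,0,0,0],[0.042,0,0,0,0,0],[0.045,0,0,0,0,0],[0.045,0,0,0,0,0]])

```text
time_s: 15.48
position: [0.4612, 0.1516, 0.035]
tcp_rot: [[0.092, 0.996, 0.0], [0.996, -0.092, -0.0], [-0.0, 0.001, -1.0]]
force: [-0.3, -0.7, -0.1]
opening: 0.701
```

```bash
python3 -i look.py 10 <<'E'
plan(W(-.034,0,.034,-5.5))
E
```

```text
[0.4657077  0.20473516 0.05421718] (185, 61, 203, 204)
bowl in tool [ 0.05335883 -0.00041761 -0.00043   ]
in box [0.01772134 0.00099539]
t 15.525 pos [0.4612 0.1516 0.035 ] yaw -5.3 F [ 0.2 -0.7 -0.7] open 0.697
[0.008, 0.002, 0.005, 0.0, 0.0, 0.002]>>> >>>
```

View pics/w10.png

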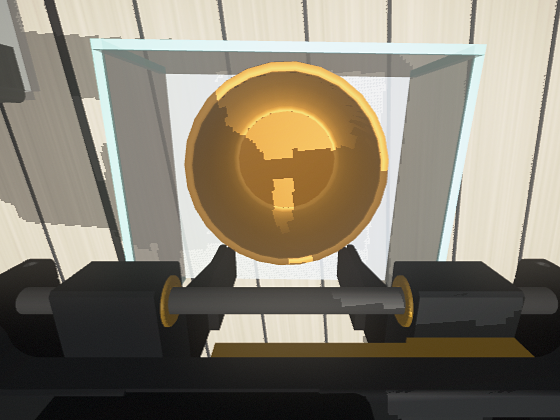

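Call:
carry_out(targets=[[0.004,0,0,0,0,0],[0.008,0,0,0,0,0],[0.01,0,0,0,0,0],[0.01,0,0,0,0,0]])

```text
time_s: 16.02
position: [0.4613, 0.1533, 0.035]
tcp_rot: [[0.092, 0.996, 0.0], [0.996, -0.092, -0.001], [-0.001, 0.0, -1.0]]
force: [-0.9, -2.5, -1.4]
opening: 0.699
```

```bash
python3 -i look.py 11 <<'E'
plan(W(-.034,0,.034,-5.5))
E
```

```text
[0.46585642 0.20600294 0.05421963] (185, 63, 203, 202)
bowl in tool [ 0.05289777 -0.00032798 -0.00045398]
in box [0.01899753 0.00096887]
t 16.075 pos [0.4613 0.1533 0.035 ] yaw -5.3 F [-0.3 -3.1 -0.2] open 0.701
[-0.001, 0.002, 0.005, 0.0, 0.0, 0.003]>>> >>>
```

The force of about 3 N shows the bowl is resting on the back wall (row 61–63 at the rim). Now I retreat back and up.

Call:
carry_out(targets=[[0.0,0,0,0,0,0],[-0.03,0,0,0,0,0],[-0.1,0,0,0,0,0],[-0.2,0,0,0,0,0],[-0.2,0,-0.25,0,0,0],[-0.2,0,-0.5,0,0,0],[-0.2,0,-0.5,0,0,0]], jaw=0.4)

```text
time_s: 16.95
position: [0.4603, 0.113, 0.1382]
tcp_rot: [[0.093, 0.996, 0.009], [0.996, -0.093, -0.001], [0.0, 0.009, -1.0]]
force: [-0.0, -0.3, -0.0]
opening: 0.7
```

```bash
python3 -i look.py 12 <<'E'
plan(W(-.18,-.16,.13,-5.5))
E
```

```text
[0.46582531 0.20612179 0.05407302] (217, 30, 131, 140)
bowl in tool [ 0.09324879 -0.00405397  0.10276252]
in box [0.01911286 0.00101123]
t 17.0 pos [0.4586 0.113  0.1364] yaw -5.3 F [ 0.   0.2 -0.9] open 0.702
[-0.531, 0.794, 0.036, 0.003, 0.0, 0.002]>>> >>>
```

View pics/w12.png

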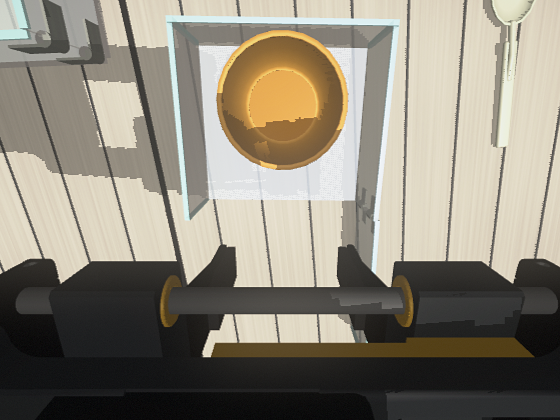

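The bowl is against the back wall at box (0.019, 0.001), centre px (283,100). The spoon is clear. Now I move over to the outside of the flap with the jaws shut.

Call:
carry_out(targets=[[-0.2,0.1,0,0,0,0],[-0.4,0.3,0,0,0,0],[-0.53,0.5,0,0,0,0],[-0.53,0.7,0,0,0,0],[-0.53,0.8,0,0,0,0],[-0.53,0.8,0,0,0,0],[-0.53,0.8,0,0,0,0]], jaw=-1)

```text
time_s: 17.88
position: [0.6058, -0.0071, 0.1356]
tcp_rot: [[0.093, 0.996, -0.0], [0.996, -0.093, 0.0], [0.0, -0.0, -1.0]]
force: [-0.4, -0.3, -0.1]
opening: 0.029
```

```bash
python3 -c "
from h import *
cv2.imwrite('pics/w13.png',bot.capture('wrist'));cv2.imwrite('pics/s13.png',bot.capture('scene'))
th=np.radians(84.5);R=np.array([[np.cos(th),-np.sin(th)],[np.sin(th),np.cos(th)]])
def W(x,y,z,w): p=R@[x,y]+[.465,.187];return(*p,z,w)
plan(W(-.18,-.16,.05,-5.5))"
```

```text
t 17.975 pos [ 0.6062 -0.007   0.1364] yaw -5.3 F [-0.7 -0.1  0.3] open 0.01
[-0.002, 0.003, 0.432, 0.001, -0.0, 0.002]
```

View pics/w13.png

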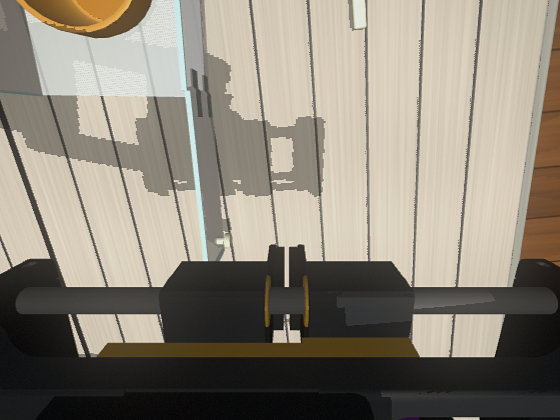

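View pics/s13.png

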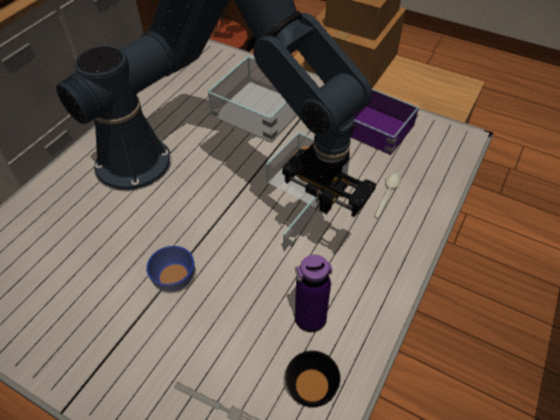

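Call:
carry_out(targets=[[0,0,0.2,0,0,0],[0,0,0.35,0,0,0],[0,0,0.43,0,0,0],[0,0,0.43,0,0,0]])

```text
time_s: 18.48
position: [0.6053, -0.0067, 0.0496]
tcp_rot: [[0.092, 0.996, -0.001], [0.996, -0.092, 0.0], [0.0, -0.001, -1.0]]
force: [-0.5, 0.4, 0.4]
opening: 0.006
```

```bash
python3 -c "
from h import *
th=np.radians(84.5);R=np.array([[np.cos(th),-np.sin(th)],[np.sin(th),np.cos(th)]])
def W(x,y,z,w): p=R@[x,y]+[.465,.187];return(*p,z,w)
T=[]
for f in range(95,-1,-10):
  a=np.radians(f);d=.003+.0095*abs(np.cos(a))+.015*abs(np.sin(a));r=.105
  p=np.array([-.075,-.082])+r*np.array([-np.sin(a),np.cos(a)])+d*np.array([-np.cos(a),-np.sin(a)]);T.append(W(*p,.05,-5.5))
plan(*T)"
```

```text
t 18.475 pos [ 0.6053 -0.0067  0.0496] yaw -5.3 F [-0.5  0.4  0.4] open 0.006
[0.008, -0.242, -0.002, -0.001, -0.0, 0.002]
[-0.008, -0.333, -0.002, -0.001, -0.0, 0.002]
[-0.009, -0.421, -0.002, -0.001, -0.0, 0.002]
[0.004, -0.51, -0.002, -0.001, -0.0, 0.002]
[0.035, -0.597, -0.001, -0.001, -0.0, 0.002]
[0.081, -0.68, -0.001, -0.001, -0.0, 0.002]
[0.144, -0.755, -0.001, -0.001, -0.0, 0.002]
[0.222, -0.818, -0.001, -0.001, -0.0, 0.002]
[0.312, -0.866, -0.001, -0.001, -0.0, 0.002]
[0.411, -0.897, -0.001, -0.001, -0.0, 0.002]
```

Call:
carry_out(targets=[[0,-0.08,0,0,0,0],[0,-0.16,0,0,0,0],[0,-0.22,0,0,0,0],[0,-0.28,0,0,0,0],[-0.01,-0.33,0,0,0,0],[-0.01,-0.38,0,0,0,0],[-0.01,-0.42,0,0,0,0],[0,-0.46,0,0,0,0],[0.005,-0.51,0,0,0,0],[0.02,-0.55,0,0,0,0],[0.035,-0.6,0,0,0,0],[0.06,-0.64,0,0,0,0],[0.08,-0.68,0,0,0,0],[0.11,-0.72,0,0,0,0],[0.145,-0.755,0,0,0,0],[0.18,-0.79,0,0,0,0],[0.22,-0.82,0,0,0,0],[0.27,-0.845,0,0,0,0],[0.31,-0.865,0,0,0,0],[0.31,-0.865,0,0,0,0]])

```text
time_s: 20.98
position: [0.4382, 0.0717, 0.0497]
tcp_rot: [[0.091, 0.996, -0.001], [0.996, -0.091, 0.0], [0.0, -0.001, -1.0]]
force: [0.1, -1.4, 0.5]
opening: 0.006
```

```bash
python3 -c "
from h import *
cv2.imwrite('pics/w14.png',bot.capture('wrist'))
th=np.radians(84.5);R=np.array([[np.cos(th),-np.sin(th)],[np.sin(th),np.cos(th)]])
def W(x,y,z,w): p=R@[x,y]+[.465,.187];return(*p,z,w)
T=[]
for f in range(15,-1,-5):
  a=np.radians(f);d=.003+.0095*abs(np.cos(a))+.015*abs(np.sin(a));r=.105
  p=np.array([-.075,-.082])+r*np.array([-np.sin(a),np.cos(a)])+d*np.array([-np.cos(a),-np.sin(a)]);T.append(W(*p,.05,-5.5))
plan(*T)"
```

```text
t 21.025 pos [0.4386 0.0714 0.0497] yaw -5.2 F [-0.8 -1.  -0. ] open 0.004
[-0.0, -0.001, -0.001, -0.001, -0.0, 0.003]
[0.048, -0.018, -0.001, -0.001, -0.0, 0.003]
[0.099, -0.031, -0.001, -0.001, -0.0, 0.003]
[0.151, -0.038, -0.001, -0.001, -0.0, 0.003]
```

View pics/w14.png

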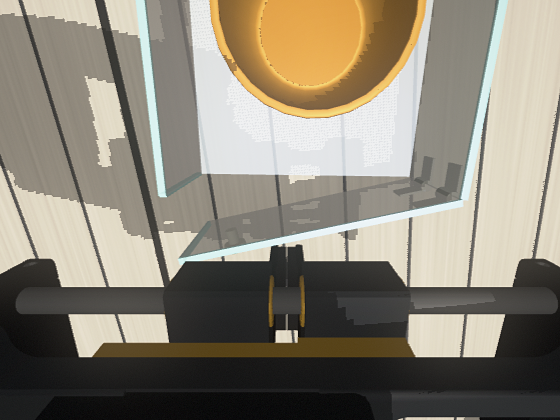

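The flap is following at about 15°: its top edge runs (463,203)–(182,258). I'll close the rest slowly.

Call:
carry_out(targets=[[0.025,-0.01,0,0,0,0],[0.05,-0.02,0,0,0,0],[0.075,-0.025,0,0,0,0],[0.1,-0.03,0,0,0,0],[0.115,-0.03,0,0,0,0],[0.13,-0.035,0,0,0,0],[0.14,-0.035,0,0,0,0],[0.14,-0.035,0,0,0,0]])

```text
time_s: 22.02
position: [0.4342, 0.0988, 0.0498]
tcp_rot: [[0.09, 0.996, -0.001], [0.996, -0.09, -0.002], [-0.002, -0.001, -1.0]]
force: [-1.1, -7.0, 0.2]
opening: 0.006
```

```bash
python3 -c "
from h import *
cv2.imwrite('pics/w15.png',bot.capture('wrist'))
plan()"
```

```text
t 22.075 pos [0.4341 0.0988 0.0498] yaw -5.2 F [ 0.1 -5.9  0.5] open 0.002
```

View pics/w15.png

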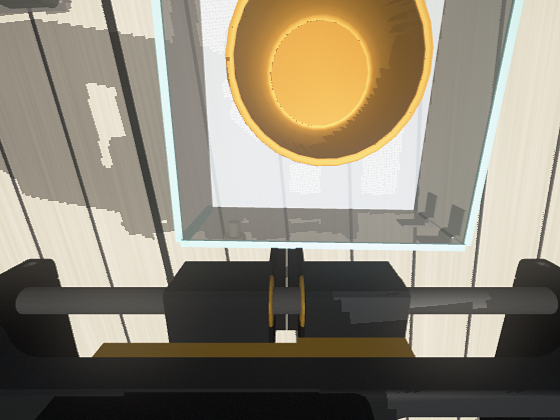

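A force of 6–7 N and the flap line (180,244)–(468,246) flush with the side walls: it is shut. I retreat straight back, then up.

Call:
carry_out(targets=[[0,0,0,0,0,0],[0,0,0,0,0,0],[-0.1,0,0,0,0,0],[-0.3,0,0,0,0,0],[-0.5,0,0,0,0,0],[-0.6,0,-0.3,0,0,0],[-0.6,0,-0.6,0,0,0],[-0.6,0,-0.75,0,0,0],[-0.6,0,-0.75,0,0,0]])

```text
time_s: 23.2
position: [0.4253, -0.0206, 0.2021]
tcp_rot: [[0.09, 0.996, 0.005], [0.996, -0.09, -0.003], [-0.002, 0.005, -1.0]]
force: [0.4, 0.7, -0.7]
opening: 0.007
```

```bash
python3 -i look.py 16 <<'E'
cv2.imwrite('pics/s16.png',bot.capture('scene'));cv2.imwrite('pics/d16.png',bot.capture('side'))
plan()
E
```

```text
[0.46600879 0.20428419 0.05333833] (270, 0, 75, 16)
bowl in tool [0.22803989 0.01946321 0.16632691]
in box [0.0173013  0.00065247]
True
True
t 23.35 pos [ 0.4226 -0.0199  0.1989] yaw -5.2 F [0.  0.1 0.4] open 0.006>>> >>> >>>
```

View pics/w16.png

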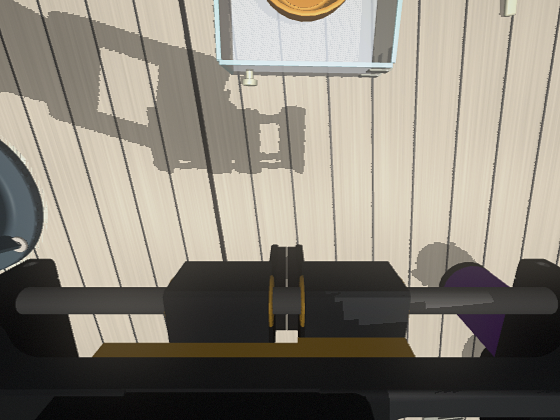

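View pics/s16.png

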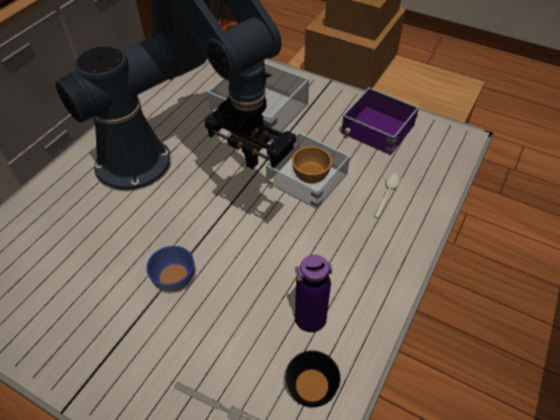

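View pics/d16.png

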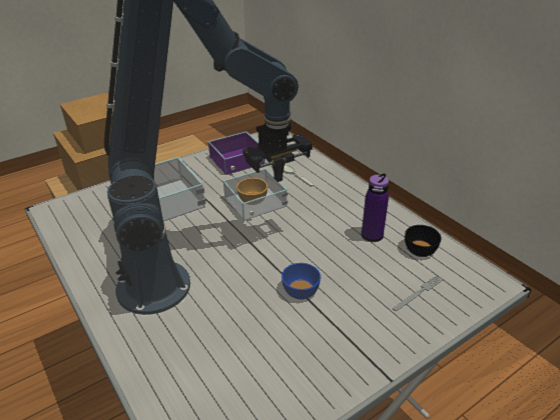

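```bash
python3 -c "
from h import *
C=cam('wrist')
l=onz('wrist',(219,65),.068,C);r=onz('wrist',(392,70),.068,C);print(l,r,np.degrees(np.arctan2(*(l-r)[1::-1])))
for n in('scene','side'):
  a=cv2.imread(f'pics/a_{n}.png').astype(int);b=cv2.imread(f'pics/{n[0] if n==\"scene\" else \"d\"}16.png').astype(int)
  for k,(x,y,w,h) in ({'flask':(290,255,45,80),'spoon':(370,170,35,50),'fork':(170,380,90,40)} if n=='scene' else {'flask':(358,172,35,72),'fork':(390,272,52,40)}).items():
    print(n,k,abs(a-b)[y:y+h,x:x+w].mean().round(2))
bot.hand_in()"
```

```text
[0.37015929 0.11522735 0.068     ] [0.53303244 0.09622207 0.068     ] 173.34438854817105
scene flask 7.71
scene spoon 12.8
scene fork 12.12
side flask 6.87
side fork 9.42
the job is handed in; nothing more can be done
```

I pushed the bamboo bowl upright along the table, through the open flap and up against the back wall of the smaller clear box. I then pushed the flap shut from outside, backed off and handed the job in at about 23 s, with no verdict reported.

**Bowl:** In the last good wrist view after I withdrew the fingers, its centre was at x ≈ 0.019, y ≈ 0.001 m in the box frame. It touched the wall at about 3 N. The final wrist view cut the bowl off and gave a less certain x ≈ 0.017, still above the 0.011 limit.

**Flap:** It stopped at 6–7 N, flush with the side walls. From pixels its line reads 173.3°, against 174–175° for the box front in earlier views. That is 0.6–1.8° off, within the 3.4° limit and my measuring error.

**Flask, spoon and fork:** They are at the same pixel places by eye in the final scene view, and the flask and fork also in the side view. The gripper passed the flask with about 17 mm to spare, and no contact force showed at the checks there. My pixel-difference check did not settle it: it gave 7–13 grey levels on all of them, and I did not trace why.

**Box size:** It measured 3–5 mm off nominal, which is within calibration error.

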